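# Lock the cover of a network unit with its quarter-turn pin

## Robot

A 6-joint arm with a two-finger parallel gripper is mounted at the origin on the work surface. World frame = base frame: x ahead of the robot, y to its left, z up, the work surface at z = 0. Lengths are in mm, angles in degrees, forces in N, time in s.
With the tool pointing down it reaches from about 250 to 850 mm from the base axis. Payload 12.5 kg.
Tool frame: the origin (TCP) lies between the finger pads; the fingertips stand 25 mm ahead of it and the grasp point (between the pads) lies 6 mm ahead of it (finger_overhang is the distance from the TCP to the fingertips, in mm); y points along the fingers, x is the direction in which the jaws open and shut, and the axes are right-handed (so a half turn about y gives the same grasp; the last joint's range is limited). The gripper opens to 93 mm and grips with 3 to 60 N. Pads are 15 mm wide; open, the fingers measure 128 mm over their backs; the gripper's body (75 mm by 188 mm) begins 65 mm behind the grasp point.
Start: joints at [63.335, 20.094, 94.641, -0, 65.266, -4.847], TCP at [204.383, 510.6, 243.633] pointing down, gripper open.
Joint ranges: [-157.81, 157.81], [-45, 120.19], [0.68, 151.7], [-89.99, 269.99], [4.06, 180], [-164.3, 164.3]. Speed limits (degrees/s): [127.2, 127.2, 159.86, 180, 180, 180].

## Interface

Orientations are given as [roll, pitch, yaw] about the fixed x, y, z axes, in that order (R = Rz(yaw) Ry(pitch) Rx(roll)).
In Python, from plant import * gives the robot as it stands.
- The arm moves only by the shell command python3 -m crank 'ROWS' [FORCE]. ROWS is JSON, a list of rows, each a list of 3 entries, a list of its own where there are three numbers: the closure, from -1 (fully open) to 1 (shut), so that 0 is half open, then the shift along the tool's x, y, z in mm, then the turn about the tool's y in degrees. In form: [[hand, [x, y, z], yaw], ...]. A call has 1 to 5 rows; each row shifts and turns the commanded pose from where the row before left it, along the tool's axes as they then stand; what a row does not reach is not made up. A row lasts 1/10 s, in which the tool goes at most 50 mm and 8.59 degrees, less where a joint would pass 70% of its speed; a pose out of reach is approached as far as the arm can. A call with a gripper value outside its range is refused whole. The fingers move at their own pace and stop on an object; FORCE is the grip in N (left out, the last holds). Time passes only in rows, so rows that do not move let the fingers close. It gives the time, the measured TCP pose, the force and the opening at its end, in the units of the state.
- get_obs(): the state, without advancing time (a new reading comes with each control period).
- get_image(name): name is "scene" or "side" or "wrist"; returns a dict with "color" (480x640x3 uint8, red, green, blue), "z_map" (480x640 float32, mm along the optical axis (not along the pixel's ray), 0 where there is no reading), "fx", "fy", "cx", "cy" (pixels), "k1" (the pictures are not rectified: a ray, as slopes to the right and down, at radius r is drawn at 1 + k1 r^2 times it, then the intrinsics apply), "world_to_cam" (4x4, takes a point from world to camera coordinates); the wrist camera has in their place "mount" (4x4, takes a point from camera to tool coordinates, whose origin is the TCP and whose axes are the tool frame's). Camera axes: x right, y up, looking along -z (the intrinsics and any distortion apply to the point x, -y, -z); pixel columns grow to the right and rows downward; lengths in mm; the calibration is good to about 2 mm. A picture is of the moment at which its call begins: read the wrist's pose just before it.
- sign_off(): hands the job in, once; it reports no verdict.
Trained networks look in a picture, given as the dict that the camera call returned (one of the last four; its "shot" number tells which), for a name from the list of things; names that differ only in an ending like _2 or _b are one class to them, and where a whole thing is asked for, a point or a joint stands for the part that bears it (a point fixed in the world has none). Each returns a list of dicts, best first, with "confidence" (0 to 1); they miss things now and then, are a little off and sometimes report something else, mostly with a low value. They report only what shows in the picture. A call takes as long as a camera call. They do not tell look-alikes from the thing itself.
- find_in(picture, query): "location" ([x, y, z] in mm, in the coordinates of the camera as it stood for that picture, good to about 4 mm: the middle of the surface that is visible of it).
- trace(picture, query): "mask" (480x640 bool, what is visible of it).
The state is a dict: "time_s": time; "qpos": joint angles; "qvel": joint speeds; "joint_torque": joint torques, N m; "ee_pos": TCP position; "ee_rot": TCP orientation; "wrist_force": force on the tool from outside, world axes, zero at the start; "torque": the same for the moment, N m; "opening": finger opening in mm.
Only numpy, scipy, OpenCV 4.12 (cv2) and the standard library are available. Lean on these libraries where they do the work, as an engineer would, in place of code of your own. Each camera call takes 0.05 s, during which the arm holds its last target. There are 200 camera calls.

## Task

Take the large wing-grip locking pin (the pin with the big flat grip) out of the pin rack, put its T-head down through the long slot in the cover of the network unit until the pin's collar rests on the cover, and turn it a quarter turn so that the T-head lies across the slot and locks. Let go and leave the pin standing upright in the slot.

Things in the scene. Friction and masses are not known exactly. Their poses are not given: they have to be found in the camera images.
- pin_grip (a point): Middle of the flat black wing grip (50 mm along y, 14 mm thick along x, 40 mm tall) of the large locking pin, upright, loose, 0.14-0.26 kg. Below this point: wing ends at 20 mm; round steel collar 50 mm wide, 20 to 26 mm below; shank 14 mm thick, 26 to 42 mm; T-head 48 mm (along y, like the wing) x 14 mm, 42 to 52 mm below. z up.
- rack: Fixed dark steel rack, 85 x 250 mm (x, y), plate top 50 mm above this origin (on the table). Three pockets in a row along y, 80 mm apart, 29 x 63 mm, through 8 mm plate; a pin hangs by its collar in each, in any order, wings along the row within 9 degrees, and lifts straight out. Not wanted: the pin with a small 26 mm wing and the one with a round knob.
- slot (a point): Centre of the long slot, on the upper face of the unit's cover. y along the slot, x across, z up. 64 mm long, 28 mm wide, cover 6 mm thick, 40 mm free depth below it. With the collar resting on the cover the middle of the wing is 26 mm above this point. The pin turns freely either way, with no stop, and stays as left. The round 26 mm hole 105 mm away is not the slot.
- unit: Network unit: flat dark metal box, 200 x 240 mm (x, y), with an aluminium cover, top 50 mm above this origin (centre of its underside, on the table); fixed. The slot's centre is at x -20 mm, y +40 mm in its frame. It stands on one side of the robot's centre line and the rack on the other, each turned up to 20 degrees.
There are look-alikes about, which are no part of the job. What is shaped like the part that bears pin_grip but purple or yellow is not meant.

How it is judged:
By the outcome, as a careful person would: the job done as asked, in the order asked, and still so for the second after the job is handed in, with the robot touching nothing.
It also fails if it takes over 42 s, if anything falls off the work surface, if the arm or the gripper's body presses on something with over 40 N, if the wrist force passes 120 N, or if a joint passes its speed limit or range.

## Working session

There is one attempt and no reset: what is moved stays moved. The work goes in short steps, Python scripts to look and compute and a shell command to move; the robot and the scene stay as the last step left them, time stands still between calls to the robot, and variables do not carry over. Pictures are saved under pics/ and viewed, about 8 in all and at most 12, crops included, and the job is handed in when it is done.

```bash
ls; mkdir -p pics; cat > h.py <<'E'
from plant import *
import numpy as np, cv2
from scipy.spatial.transform import Rotation as R
def tool():
    o=get_obs(); T=np.eye(4); T[:3,:3]=R.from_euler('xyz',o['ee_rot'],degrees=True).as_matrix(); T[:3,3]=o['ee_pos']; return T
def shot(name):
    T=tool(); p=get_image(name)
    p['c2w']=T@np.array(p['mount']) if name=='wrist' else np.linalg.inv(np.array(p['world_to_cam']))
    return p
def w(p,c): return (p['c2w']@np.append(c,1))[:3]
def ray(p,u,v):
    d=np.array([(u-p['cx'])/p['fx'],(v-p['cy'])/p['fy']]); s=d.copy()
    for _ in range(20): s=d/(1+p['k1']*(s@s))
    return s
def pix2w(p,u,v,z=None):
    s=ray(p,u,v)
    if z is None:
        d=p['z_map'][int(round(v)),int(round(u))]; return w(p,[s[0]*d,-s[1]*d,-d])
    o=p['c2w'][:3,3]; r=p['c2w'][:3,:3]@[s[0],-s[1],-1]; return o+r*(z-o[2])/r[2]
def cloud(p,m=None):
    v,u=np.nonzero((p['z_map']>0)&(m if m is not None else True)); d=p['z_map'][v,u]
    q=np.stack([(u-p['cx'])/p['fx'],(v-p['cy'])/p['fy']],1); s=q.copy()
    for _ in range(20): s=q/(1+p['k1']*(s**2).sum(1,keepdims=True))
    c=np.stack([s[:,0]*d,-s[:,1]*d,-d],1); return c@p['c2w'][:3,:3].T+p['c2w'][:3,3],u,v
def save(p,n): cv2.imwrite('pics/'+n,p['color'][:,:,::-1])
E
python3 - <<'E'
from h import *
np.set_printoptions(precision=1,suppress=True)
o=get_obs(); print(o)
for n in ['scene','side']:
    p=shot(n); save(p,n+'1.png'); print(n,p['c2w'],p['fx'],p['k1'])
    for q in ['pin_grip','rack','slot','unit']:
        try:
            for f in find_in(p,q)[:5]: print(n,q,round(f['confidence'],2),w(p,f['location']))
        except Exception as e: print(q,e)
E
```

```text
pics
{'time_s': 0.0, 'qpos': array([63.3, 20.1, 94.7, -0. , 65.3, -4.8]), 'qvel': array([-0. , -0. ,  0. , -0.1,  0. ,  0.1]), 'joint_torque': array([  0. , -49.7, -28.5,   0.1,   0. ,  -0. ]), 'ee_pos': array([204.2, 510.3, 243.1]), 'ee_rot': array([-90. ,   0.1,  68.2]), 'wrist_force': array([-0. ,  1. , -0.4]), 'torque': array([ 0.1, -0. , -0.1]), 'opening': 93.64969235526048}
scene [[   0.4   -0.7    0.7 1005.5]
 [   0.9    0.3   -0.3 -195. ]
 [  -0.     0.7    0.7  617.5]
 [   0.     0.     0.     1. ]] 437.60522456669486 -0.1063427537577987
scene pin_grip 0.72 [416.6 169.1  35.9]
scene pin_grip 0.68 [537.2 148.   71.2]
scene pin_grip 0.67 [648.3 152.5  39. ]
scene pin_grip 0.16 [ 535.9 -243.1   52.9]
scene rack 0.7 [549.1 199.5  53.1]
scene slot 0.59 [ 537.1 -243.9   50.2]
scene unit 0.84 [ 537.5 -241.3   45.8]
side [[ -1.    0.1  -0.1 466.4]
 [ -0.1  -0.6   0.8 682.1]
 [  0.    0.8   0.6 581.9]
 [  0.    0.    0.    1. ]] 534.5048459311467 0.0009702034334682856
side pin_grip 0.88 [402.9 190.4  45.3]
side pin_grip 0.68 [634.3 171.   34.2]
side pin_grip 0.63 [529.2 163.2  58.7]
side pin_grip 0.2 [ 509.6 -189.6   47.6]
side rack 0.71 [517.9 293.2  50.5]
side slot 0.83 [ 507.8 -190.2   49. ]
side unit 0.73 [ 508.9 -191.7   48.2]
```

View pics/scene1.png

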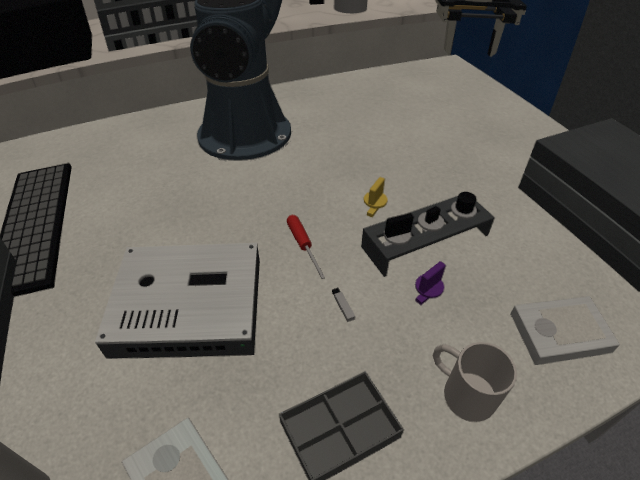

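View pics/side1.png

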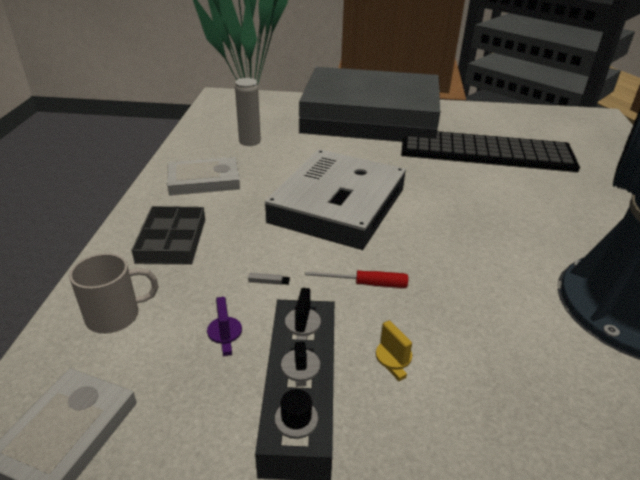

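The scene view shows the rack with the large wing pin at (398,228), the yellow and purple decoys beside the rack, and the slot at (208,278). The side view shows the large pin at (304,312) and the slot at (341,196).

```bash
python3 - <<'E'
from h import *
np.set_printoptions(precision=1,suppress=True)
for n,sl,pn,hole in [('scene',(208,278),(398,228),(147,280)),('side',(341,196),(304,312),(360,172))]:
    p=shot(n); g=cv2.cvtColor(p['color'],cv2.COLOR_RGB2GRAY)
    print(n,'pin pt',pix2w(p,*pn),'cover',pix2w(p,sl[0]+28 if n=='scene' else sl[0]+20,sl[1]))
    for f in trace(p,'pin_grip'):
        m=f['mask']; c,u,v=cloud(p,m); 
        if abs(u.mean()-pn[0])>40 or abs(v.mean()-pn[1])>40: continue
        mm=m&(g<60); c,u,v=cloud(p,mm); top=c[c[:,2]>np.percentile(c[:,2],95)-6]
        r=cv2.minAreaRect(c[:,:2].astype(np.float32))
        print('wing',f['confidence'],u.mean(),v.mean(),len(c),'zmax',np.percentile(c[:,2],[5,50,98]),'med',np.median(c,0),'rect',r,'top',top.mean(0), np.ptp(top,0))
        print(' pca',np.degrees(np.arctan2(*np.linalg.svd(top[:,:2]-top[:,:2].mean(0))[2][0][::-1])))
    for nm,s,a in [('slot',sl,9),('hole',hole,4)]:
        k,l=cv2.connectedComponents(((g<70)*255).astype(np.uint8)); m=l==l[s[1],s[0]]
        cs,_=cv2.findContours(m.astype(np.uint8),cv2.RETR_EXTERNAL,cv2.CHAIN_APPROX_NONE)
        q=np.array([pix2w(p,x,y,50)[:2] for x,y in cs[0][:,0]],np.float32); print(nm,m.sum(),cv2.minAreaRect(q))
E
```

```text
scene pin pt [538.5 148.5  76.1] cover [ 521.1 -147.3   51. ]
wing 0.93 375.23622047244095 195.71653543307087 127 zmax [13.  50.4 66.7] med [416.4 166.7  50.4] rect ((415.8415832519531, 176.2952880859375), (19.011322021484375, 42.06230926513672), 18.467899322509766) top [413.9 171.9  63.6] [23.2 37.7  8.4]
 pca -63.79655483110615
wing 0.84 398.2794918330309 226.22686025408348 551 zmax [50.5 79.8 96.5] med [537.4 148.9  79.8] rect ((523.8177490234375, 158.768310546875), (48.52599334716797, 71.01109313964844), 52.522315979003906) top [533.8 151.4  94.2] [13.  47.3  7.8]
 pca -92.55636570964113
slot 451 ((502.9813537597656, -192.87899780273438), (62.57801055908203, 26.832429885864258), 70.91548156738281)
hole 130 ((468.5552673339844, -291.5343933105469), (23.186674118041992, 23.946855545043945), 40.80097961425781)
side pin pt [525.6 177.2  93.8] cover [ 460.6 -195.7   49.6]
wing 0.88 301.7752380952381 310.86095238095237 525 zmax [60.4 89.9 97.1] med [529.3 171.4  89.9] rect ((536.9826049804688, 149.98387145996094), (62.787269592285156, 27.047285079956055), 87.1502685546875) top [530.1 158.8  95.2] [14.6 49.8  7.1]
 pca 86.04464998847838
slot 203 ((499.9020080566406, -190.02865600585938), (57.70542907714844, 24.606727600097656), 70.97803497314453)
hole 38 ((465.29498291015625, -288.2851867675781), (18.429710388183594, 18.150278091430664), 48.58612060546875)
```

```bash
python3 -m crank '[[-1,[-18.9,0,-39.6],0],[-1,[-18.9,0,-39.6],0],[-1,[-18.9,0,-39.6],0],[-1,[-18.9,0,-39.6],0],[-1,[-18.9,0,-39.6],0]]' && python3 -m crank '[[-1,[-18.9,0,-39.6],0],[-1,[-18.9,0,-39.6],0],[-1,[-18.9,0,-39.6],0],[-1,[-18.9,0,-39.6],0],[-1,[-18.9,0,-39.6],0]]' && python3 -m crank '[[-1,[-18.9,0,-39.6],0],[-1,[0,0,0],8.5],[-1,[0,0,0],8.5],[-1,[0,0,0],8.5],[-1,[0,0,0],8.5]]' && python3 -m crank '[[-1,[0,0,0],8.5],[-1,[0,0,0],8.5],[-1,[0,0,0],8.5],[-1,[0,0,0],8.5],[-1,[0,0,0],0]]'
cat > wl.py <<'E'
from h import *
import sys
np.set_printoptions(precision=1,suppress=True)
p=shot('wrist'); save(p,sys.argv[1]); T=tool(); o=get_obs(); print(o['time_s'],o['ee_pos'],o['ee_rot'],o['wrist_force'],'cam',p['c2w'][:3,3])
for f in trace(p,'pin_grip'):
    m=f['mask']; c,u,v=cloud(p,m); top=c[c[:,2]>np.percentile(c[:,2],98)-5]
    print(round(f['confidence'],2),'px',u.mean(),v.mean(),len(c),'col',p['color'][m].mean(0),'z',np.percentile(c[:,2],[5,50,98]),'top',top.mean(0),cv2.minAreaRect(top[:,:2].astype(np.float32)))
E
python3 wl.py w1.png
```

```text
time_s: 1.2
ee_pos: [354.0, 347.9, 243.8]
ee_rot: [-90.0, -0.0, 68.2]
wrist_force: [0.0, 0.7, -0.3]
opening: 92.9
time_s: 1.7
ee_pos: [502.8, 186.4, 243.8]
ee_rot: [-90.0, -0.0, 68.2]
wrist_force: [0.4, 0.2, -0.2]
opening: 92.8
time_s: 2.2
ee_pos: [531.6, 155.6, 243.6]
ee_rot: [-90.0, 0.0, 33.8]
wrist_force: [0.6, 0.3, 0.1]
opening: 92.8
time_s: 2.7
ee_pos: [531.5, 155.7, 243.6]
ee_rot: [-90.0, -0.0, 0.1]
wrist_force: [-0.0, -0.1, -0.1]
opening: 93.3
2.75 [531.5 155.7 243.6] [-90.    0.    0.4] [ 0.2 -0.6  0.1] cam [531.5 229.8 385.4]
0.96 px 309.4017246506096 212.8682723758549 3363 col [97.  90.6 81.3] z [55.6 57.7 97.9] top [530.3 155.   96.4] ((530.2571411132812, 153.81005859375), (48.50606918334961, 13.997549057006836), 87.13512420654297)
0.58 px 152.78700030515716 176.73359780286847 3277 col [165.6 126.9   3.2] z [31.7 55.5 73.8] top [403.2 177.   72.3] ((402.7597351074219, 176.40802001953125), (14.251591682434082, 49.466033935546875), 38.27576446533203)
0.57 px 443.8101382488479 201.36344086021506 3255 col [80.4 30.3 90.4] z [30.6 47.8 73.7] top [640.7 158.9  72.3] ((641.4111938476562, 158.4962158203125), (14.833635330200195, 50.03227996826172), 18.702592849731445)
```

View pics/w1.png

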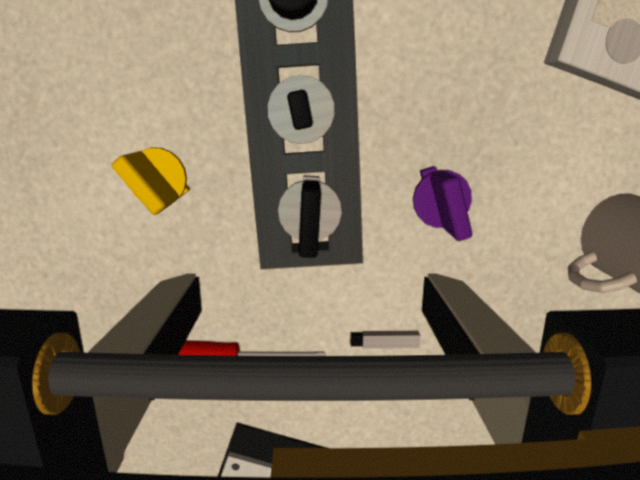

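The wrist view shows the large black wing pin at (310,215) in the end pocket, next to the small-wing and knob pins, with yellow at left and purple at right. The depth agrees with the fixed cameras: wing top at about 96.5 mm, centre (530.3, 153.9), direction 87°.

```bash
python3 -m crank '[[-1,[-1.2,30,-1.8],3.2],[-0.5,[0,45,0],0],[-0.5,[0,40,0],0],[-0.5,[0,25,0],0],[-0.5,[0,13.6,0],0]]' 30 && python3 -m crank '[[-0.5,[0,0,0],0],[1,[0,0,0],0],[1,[0,0,0],0],[1,[0,0,0],0],[1,[0,0,0],0]]' 30 && python3 -m crank '[[1,[0,0,0],0],[1,[0,0,0],0],[1,[0,0,0],0],[1,[0,0,0],0],[1,[0,0,0],0]]' 30
```

```text
time_s: 3.3
ee_pos: [529.4, 153.7, 87.9]
ee_rot: [-90.0, 0.2, -2.8]
wrist_force: [1.0, 0.2, 0.2]
opening: 70.4
time_s: 3.8
ee_pos: [530.7, 154.0, 90.8]
ee_rot: [-90.0, -0.1, -3.0]
wrist_force: [0.7, 0.2, -0.3]
opening: 42.4
time_s: 4.3
ee_pos: [530.3, 153.9, 90.1]
ee_rot: [-90.0, 0.0, -3.0]
wrist_force: [-1.3, 0.2, 0.5]
opening: 13.7
```

```bash
python3 -m crank '[[1,[0,-10,0],0],[1,[0,-20,0],0],[1,[0,-35,0],0],[1,[0,-45,0],0],[1,[0,-40,0],0]]' && python3 -m crank '[[1,[-1.2,0,-30],0],[1,[-1.2,0,-43],0],[1,[-1.3,0,-43],0],[1,[-1.2,0,-43],0],[1,[-1.2,0,-43],0]]' && python3 -m crank '[[1,[-1.2,0,-43],0],[1,[-1.3,0,-43],0],[1,[-1.3,0,-39],0],[1,[0,0,-20],0],[1,[0,0,0],8]]' && python3 -m crank '[[1,[0,0,0],8.1],[1,[0,0,0],0],[1,[0,0,0],0],[1,[0,0,0],0]]'
cat > sl.py <<'E'
from h import *
import sys
np.set_printoptions(precision=1,suppress=True)
p=shot('wrist'); save(p,sys.argv[1]); o=get_obs(); print(o['time_s'],o['ee_pos'],o['ee_rot'],o['wrist_force'],o['opening'])
for f in find_in(p,'slot')[:3]: print('slot',f['confidence'],w(p,f['location']))
for f in trace(p,'slot')[:3]:
    v,u=np.nonzero(f['mask']); print('m',f['confidence'],u.mean(),v.mean(),len(u))
for f in trace(p,'pin_grip')[:3]:
    v,u=np.nonzero(f['mask']); print('pin',f['confidence'],u.mean(),v.mean(),len(u),np.median(cloud(p,f['mask'])[0],0))
for n in ['scene','side']:
    q=shot(n); save(q,n+sys.argv[1])
    for f in trace(q,'pin_grip')[:4]:
        m=f['mask'];c,u,v=cloud(q,m)
        print(n,f['confidence'],u.mean(),v.mean(),len(u),np.median(c,0),np.percentile(c,[3,97],0).ravel())
E
python3 sl.py s1.png
```

```text
time_s: 4.8
ee_pos: [530.0, 153.8, 242.4]
ee_rot: [-90.0, -0.0, -3.0]
wrist_force: [-0.0, 0.1, -3.0]
opening: 14.1
time_s: 5.3
ee_pos: [513.0, -49.1, 240.6]
ee_rot: [-90.0, -0.0, -3.0]
wrist_force: [0.9, 0.0, -2.7]
opening: 13.7
time_s: 5.8
ee_pos: [501.6, -194.5, 240.4]
ee_rot: [-90.0, -0.0, -11.2]
wrist_force: [0.0, 0.5, -2.5]
opening: 13.8
time_s: 6.2
ee_pos: [502.1, -191.9, 240.2]
ee_rot: [-90.0, 0.0, -18.9]
wrist_force: [0.6, 0.4, -2.8]
opening: 13.6
6.25 [ 502.1 -191.9  240.2] [-90.  -0. -19.] [ 0.3  0.2 -2.4] 13.928036812423045
slot 0.56 [ 536.9 -182.4   49.8]
m 0.65 338.8137074939195 193.62025606901932 43582
pin 0.6 311.7022792022792 279.3356643356643 7722 [ 506.4 -179.   239.9]
scene 0.61 375.7573770491803 196.10163934426228 610 [412.3 171.9  32.7] [326.2 155.1  -0.9 426.5 230.7  72. ]
scene 0.6 191.3780487804878 210.59146341463415 984 [ 513.5 -184.6  206.4] [ 502.4 -214.   176.3  526.3 -168.6  244.8]
side 0.8 223.69295774647887 328.4507042253521 1065 [637.7 171.7  32.6] [621.2 140.6   6.4 662.2 184.3  72.7]
side 0.76 341.48406676783003 119.26251896813353 659 [ 504.2 -173.5  205.9] [ 483.1 -202.5  176.3  521.7 -165.5  245.8]
side 0.76 393.474930362117 350.1455431754875 1436 [404.7 188.5  44.6] [384.9 163.9   6.1 423.9 201.3  72.6]
```

View pics/s1.png

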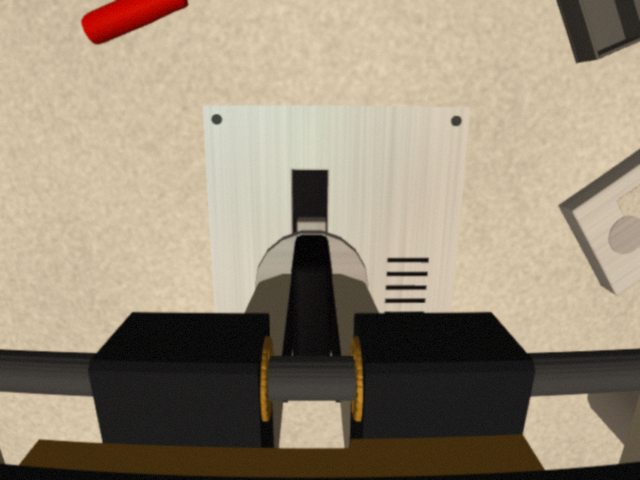

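The wrist view shows the held pin covering the near half of the slot. The slot's far end is at row 169, columns 291–328, and the cover edges run parallel to the image, so yaw matches. I'll compute from edges.

```bash
python3 - <<'E'
from h import *
np.set_printoptions(precision=2,suppress=True)
p=shot('wrist'); g=cv2.cvtColor(p['color'],cv2.COLOR_RGB2GRAY).astype(float)
T=tool()
def sub(a): # midpoint crossing
    lo,hi=a.min(),a.max(); t=(lo+hi)/2; i=np.nonzero((a[:-1]-t)*(a[1:]-t)<=0)[0][0]; return i+(a[i]-t)/(a[i]-a[i+1])
L=[];Rr=[];Tp=[]
for v in range(176,212,3):
    L.append(pix2w(p,282+sub(g[v,282:300]),v,50)); Rr.append(pix2w(p,320+sub(g[v,320:338]),v,50))
for u in range(296,325,3): Tp.append(pix2w(p,u,160+sub(g[160:178,u]),50))
L,Rr,Tp=map(np.array,(L,Rr,Tp))
for n,a in (('L',L),('R',Rr),('T',Tp)):
    d=np.linalg.svd(a[:,:2]-a[:,:2].mean(0))[2][0]; print(n,a.mean(0),'ang',np.degrees(np.arctan2(d[1],d[0]))%180)
ax=(Rr[-1]-Rr[0])+(L[-1]-L[0]); ax=ax[:2]/np.linalg.norm(ax[:2]); th=np.radians(70.9); a=np.array([np.cos(th),np.sin(th)]); n=np.array([a[1],-a[0]])
s=(L.mean(0)[:2]@n+Rr.mean(0)[:2]@n)/2; t=Tp[:,:2].mean(0)@a-32
c=s*n+t*a; print('width',abs((L.mean(0)-Rr.mean(0))[:2]@n),'centre',c,'cover z',pix2w(p,260,200)[2],pix2w(p,400,180)[2])
# vs TCP
print('tool',T[:3,3],'need tool x,z',(np.append(c,0)-T[:3,3])@T[:3,0],(np.append(c,0)-T[:3,3])@T[:3,2])
# held pin: wing top from depth, in tool frame
c,u,v=cloud(p); t=(c-T[:3,3])@T[:3,:3]
m=(np.abs(t[:,0])<40)&(t[:,1]>15)&(t[:,1]<45)&(t[:,2]>-40)&(t[:,2]<40)
q=t[m]; print(len(q),np.percentile(q,[1,50,99],0))
mm=(np.abs(t[:,1]-33)<4)&m  # collar upper face
k=t[mm]; print('collar',len(k),k[:,0].min(),k[:,0].max(),k[:,2].min(),k[:,2].max(),np.median(k[:,1]))
w_=(np.abs(t[:,0])<12)&(t[:,1]>-14)&(t[:,1]<12)&(np.abs(t[:,2])<40)
k=t[w_]; print('wing',len(k),np.percentile(k,[1,50,99],0))
E
```

```text
L [ 491.27 -176.07   50.  ] ang 70.6387817892112
R [ 517.67 -185.19   50.  ] ang 70.92583099483132
T [ 510.64 -163.45   50.  ] ang 160.73247673995957
width 27.934128889853273 centre [ 499.97 -193.62] cover z 50.38769667629583 50.218245054090346
tool [ 502.17 -192.08  240.06] need tool x,z -1.5767087034281966 -2.1653000038148016
3252 [[-23.18  15.46   1.88]
 [ -0.12  33.05  12.36]
 [ 23.41  38.    24.35]]
collar 2452 -24.76531093809578 24.797274803131145 -1.5142536522702563 24.231161838133232 33.26512541122206
wing 5169 [[-11.43 -13.05  -9.72]
 [ -0.1   -6.27   9.2 ]
 [ 11.33  11.03  24.41]]
```

View pics/scenes1.png

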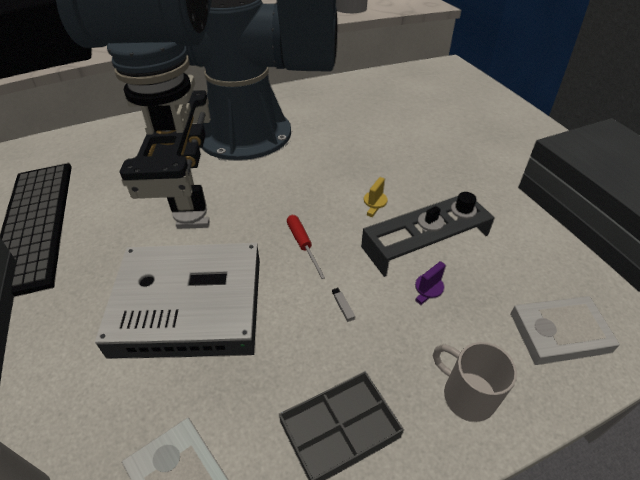

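The scene view confirms the pin is held above the unit (T-head at (190,222)), its pocket is empty, and the other pins are untouched. Now I'll insert it, watching the force.

```bash
python3 -m crank '[[1,[-1.6,30,-1.6],0],[1,[0,40,0],0],[1,[0,32,0],0],[1,[0,10,0],0],[1,[0,0,0],0]]' && python3 -m crank '[[1,[0,8,0],0],[1,[0,8,0],0],[1,[0,0,0],0],[1,[0,0,0],0]]' && python3 -m crank '[[1,[0,7,0],0],[1,[0,7,0],0],[1,[0,5,0],0],[1,[0,0,0],0],[1,[0,0,0],0]]' && python3 sl.py s2.png
```

```text
time_s: 7.15
ee_pos: [499.8, -192.9, 127.4]
ee_rot: [-90.0, 0.1, -19.1]
wrist_force: [1.2, -1.3, -2.5]
opening: 13.8
time_s: 7.55
ee_pos: [500.3, -193.2, 112.4]
ee_rot: [-90.0, -0.0, -19.1]
wrist_force: [-0.6, 0.6, -2.9]
opening: 14.0
time_s: 8.05
ee_pos: [500.1, -193.1, 92.9]
ee_rot: [-90.0, 0.0, -19.1]
wrist_force: [-0.9, -0.0, -1.7]
opening: 13.6
8.1 [ 500.2 -193.1   93.1] [-90.   -0.  -19.1] [-0.3 -0.1 -2.6] 13.637730569363125
slot 0.6 [ 533.6 -164.2   50.9]
m 0.71 361.09488354954425 206.61208830510128 92271
pin 0.96 311.2532845726669 279.7163754571312 7383 [ 504.3 -179.8   94.6]
scene 0.8 430.13793103448273 283.6765755053508 841 [650.4 150.4  38.5] [628.3 133.9   4.2 665.4 179.4  72. ]
scene 0.61 210.02242152466368 276.0470852017937 446 [ 514.1 -182.6   59.1] [ 503.3 -214.1   36.3  525.9 -169.9   99.4]
scene 0.59 375.53005464480873 196.65027322404373 549 [413.3 171.   35.9] [385.9 155.1   2.9 426.2 198.7  72.4]
side 0.97 223.69094304388423 327.453781512605 1071 [638.2 170.6  32.6] [621.4 139.1   4.7 661.7 184.5  72.7]
side 0.79 393.5943396226415 350.3423180592992 1484 [404.1 188.6  43.4] [384.3 162.2   2.3 423.8 201.3  72.6]
side 0.77 339.0183908045977 190.05057471264368 435 [ 502.9 -174.6   62. ] [ 480.3 -199.3   38.4  520.7 -166.4   99. ]
side 0.44 335.17930365158315 201.40871042096325 8243 [ 508.2 -168.5   48.7] [ 394.9 -338.5    1.9  622.7  -95.7   51.3]
```

```bash
python3 - <<'E'
import cv2
a=cv2.imread('pics/scenes2.png')[180:360,90:290]; b=cv2.imread('pics/sides2.png')[60:240,240:440]
cv2.imwrite('pics/c2.png',cv2.resize(cv2.hconcat([a,b]),(800,360)))
E
```

```text
(no output)
```

View pics/c2.png

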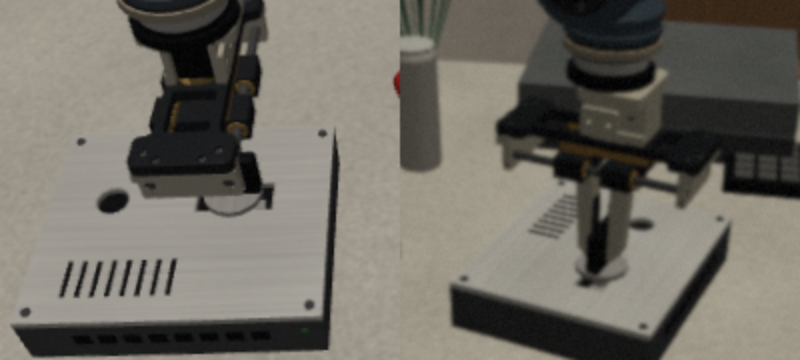

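The crops show the T-head down in the slot and the collar just above the cover, with no contact force. I'll lower until the collar touches.

```bash
python3 -m crank '[[1,[0,1.5,0],0],[1,[0,0,0],0],[1,[0,0,0],0]]' && python3 -m crank '[[1,[0,1,0],0],[1,[0,0,0],0],[1,[0,0,0],0]]' && python3 -m crank '[[1,[0,0.7,0],0],[1,[0,0,0],0],[1,[0,0,0],0]]'
```

```text
time_s: 8.75
ee_pos: [500.1, -193.1, 91.4]
ee_rot: [-90.0, 0.0, -19.1]
wrist_force: [-0.6, -0.1, -2.2]
opening: 14.1
time_s: 9.05
ee_pos: [500.1, -193.1, 90.5]
ee_rot: [-90.0, 0.0, -19.1]
wrist_force: [-1.1, 1.2, -3.3]
opening: 13.8
time_s: 9.35
ee_pos: [500.2, -193.1, 90.0]
ee_rot: [-90.0, -0.0, -19.1]
wrist_force: [-1.3, 1.6, 1.9]
opening: 13.9
```

The collar is touching at TCP z 90.0, as expected. Next is the quarter turn.

```bash
python3 -m crank '[[1,[0,0,0],6],[1,[0,0,0],8],[1,[0,0,0],8],[1,[0,0,0],8],[1,[0,0,0],8]]' && python3 -m crank '[[1,[0,0,0],8],[1,[0,0,0],8],[1,[0,0,0],8],[1,[0,0,0],8],[1,[0,0,0],8]]' && python3 -m crank '[[1,[0,0,0],8],[1,[0,0,0],4],[1,[0,0,0],0],[1,[0,0,0],0],[1,[0,0,0],0]]'
```

```text
time_s: 9.85
ee_pos: [500.3, -193.3, 90.0]
ee_rot: [-90.0, -0.0, -57.4]
wrist_force: [0.0, -1.1, 0.5]
opening: 13.8
time_s: 10.35
ee_pos: [500.3, -193.3, 90.0]
ee_rot: [-90.0, -0.0, -97.4]
wrist_force: [-0.9, -0.4, 1.2]
opening: 13.7
time_s: 10.85
ee_pos: [500.4, -193.2, 90.0]
ee_rot: [-90.0, -0.0, -109.0]
wrist_force: [0.5, 0.3, 2.2]
opening: 13.6
```

```bash
python3 -m crank '[[0,[0,0,0],0],[0,[0,0,0],0],[-0.3,[0,0,0],0],[-0.3,[0,0,0],0],[-0.3,[0,0,0],0]]' && python3 -m crank '[[-0.5,[0,-10,0],0],[-0.5,[0,-30,0],0],[-0.5,[0,-45,0],0],[-0.5,[0,-45,0],0],[-0.5,[0,-30,0],0]]' && python3 -m crank '[[-0.5,[0,0,0],0],[-0.5,[0,0,0],0]]' && python3 wl.py w3.png && python3 - <<'E'
from h import *
a=[]
for n,(r,c) in {'scene':(180,90),'side':(60,240)}.items(): a.append(shot(n)['color'][r:r+180,c:c+200,::-1])
cv2.imwrite('pics/c3.png',cv2.vconcat([cv2.resize(cv2.hconcat(a),(640,288)),cv2.imread('pics/w3.png')[100:400]]))
E
```

```text
time_s: 11.35
ee_pos: [500.1, -193.1, 89.8]
ee_rot: [-90.0, -0.0, -109.1]
wrist_force: [1.0, -0.2, 0.4]
opening: 49.5
time_s: 11.85
ee_pos: [500.5, -193.3, 253.8]
ee_rot: [-89.8, -0.0, -109.1]
wrist_force: [-0.3, -0.8, 0.2]
opening: 70.0
time_s: 12.05
ee_pos: [500.0, -193.1, 250.4]
ee_rot: [-89.9, -0.0, -109.1]
wrist_force: [0.7, -0.5, -0.6]
opening: 70.0
12.1 [ 499.7 -192.9  249.4] [ -90.     0.  -109.1] [-1.4  0.5  0.3] cam [ 569.7 -217.   392.3]
0.88 px 311.6807857581338 209.78176795580112 3258 col [88.8 87.6 80.1] z [55.7 57.7 97.7] top [ 500.5 -193.6   96.3] ((499.30242919921875, -193.11265563964844), (13.725786209106445, 50.16110610961914), 71.15039825439453)
```

View pics/c3.png

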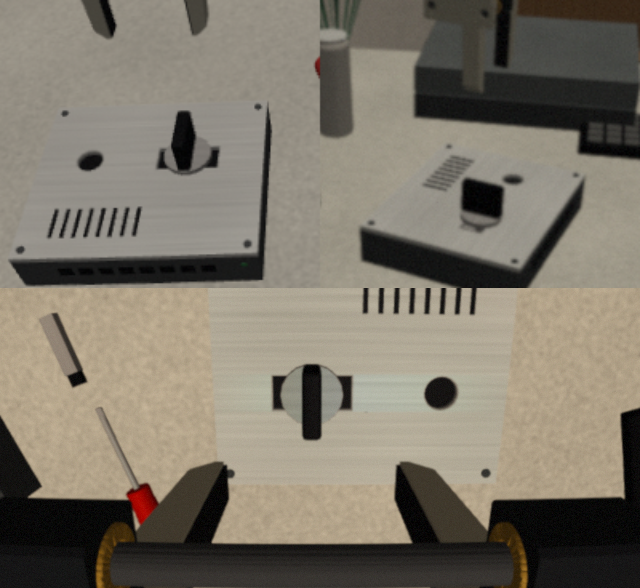

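All three views show the pin upright in the slot, its collar on the cover and its wing square across the slot. The wing runs at 161° and the slot at 71°. The wing top is at z 96.3, and the gripper is well clear.

```bash
python3 -c "
from plant import *
print(sign_off())"
```

```text
the job is handed in; nothing more can be done
None
```

The large wing-grip pin is standing upright in the slot, locked, and the job is handed in. I took it from its end pocket in the rack and lowered its T-head through the slot. The collar touched the cover at a TCP height of 90.0 mm, as expected. I then turned it 89.9°, let go and raised the gripper clear.

**Final checks, at 12.1 s on the robot's clock:**
- The wing top is at z 96.3, which is where it should be with the collar resting on the cover.
- The wing runs at 161° and the slot at 71°, so the T-head lies across the slot.
- The pin's centre is at about (499, −193), and I measured the slot's centre at (500, −194).
- The forces I read stayed within a few newtons throughout.

**What disagreed:** the network's "slot" result was unreliable. In the scene view and the wrist views it marked the whole unit, so I took the slot's position from its edges in the images instead. The fixed cameras put the slot 1 to 3 mm from the wrist-camera value, and I used the wrist value. No final check failed.

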